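# Set the batch wheel and mark the adapter

## Robot

A 6-joint arm with a two-finger parallel gripper is mounted at the origin on a cart in front of the work surface, level with it; the furniture and walls round the work are solid. World frame = base frame: x ahead of the robot, y to its left, z up, the work surface at z = 0. Lengths are in m, angles in rad, forces in N, time in s.
With the tool pointing down it reaches from about 0.325 to 1 m from the base axis. Payload 5.1 kg.
Tool frame: the origin (TCP) lies midway between the tips of the shut fingers; the grasp point (between the pads) lies robot.tcp_to_grasp behind it (robot.tcp_to_grasp is the distance from the TCP to the grasp point, in m); y points along the fingers, z is the direction in which the jaws open and shut, and the axes are right-handed (so a half turn about y gives the same grasp; the last joint's range is limited). The gripper opens to 85 mm and grips with 20 to 120 N. Pads are 22 mm wide; open, the fingers measure 114 mm over their backs; the gripper's body (76 mm by 85 mm) begins 54 mm behind the grasp point. The pads swing forward as they close: fully open they stand 13 mm farther back than shut.
Start: joints at [1.09, 0.124, 1.65, -0, 1.367, -0.083], TCP at [0.252, 0.599, 0.231] pointing down, gripper open.
Joint ranges: [-2.61, 2.61], [-1.02, 2.33], [0.03, 2.71], [-1.35, 4.49], [0.32, 2.68], [-2.91, 2.91]. Speed limits (rad/s): [2.57, 2.57, 3.14, 3.14, 3.14, 3.14].

## Interface

Orientations are given as a unit quaternion [x, y, z, w].
In Python, from workcell import robot gives the robot as it stands.
- The arm moves only by the tool jog_arm, never from a script. Its argument "deltas" is a list of rows, each a list of 3 entries, a list of its own where there are three numbers: the turn, a rotation vector about the tool's x, y, z each as a share of 5 degrees, from -1 to 1, then the shift along the tool's x, y, z each as a share of 0.025 m, from -1 to 1, then the finger opening in mm, from 0 to 85.4. In form: [[[wx, wy, wz], [dx, dy, dz], claw], ...]. A call has exactly 10 rows; each row shifts and turns the commanded pose from where the row before left it, along the tool's axes as they then stand; what a row does not reach is not made up. A row lasts 1/12 s, in which the tool goes at most 41.7 mm and 7.16 degrees, less where a joint would pass 70% of its speed; a pose out of reach is approached as far as the arm can. A call with a number of a shift or a turn outside -1 to 1 is refused whole. A call with a gripper value outside its range is refused whole. The fingers move at their own pace and stop on an object; "squeeze" is the grip in N (left out, the last holds). Time passes only in rows, so rows that do not move let the fingers close, or fill a call up. It gives the time, the measured TCP pose, the force and the opening at its end, in the units of the state.
- robot.observe(): the state, without advancing time (a new reading comes with each control period).
- robot.grab_frame(name): name is "scene" or "top" or "wrist"; returns a dict with "color" (420x560x3 uint8, red, green, blue), "depth" (420x560 float32, m along the optical axis (not along the pixel's ray), 0 where there is no reading), "mtx" (3x3 intrinsics, pixels), "dist" ([k1, k2, p1, p2, k3] as OpenCV has them; the pictures are not rectified), "rvec" (rotation vector, rad) and "tvec" (3), from world to camera coordinates, as OpenCV has them; the wrist camera has in their place "mount" (4x4, takes a point from camera to tool coordinates, whose origin is the TCP and whose axes are the tool frame's). Camera axes: x right, y down, z forward; pixel columns grow to the right and rows downward; lengths in m; the calibration is good to about 2 mm. A picture is of the moment at which its call begins: read the wrist's pose just before it.
- robot.hand_in(): hands the job in, once; it reports no verdict.
The state is a dict: "time": time; "qpos": joint angles; "joint_vel": joint speeds; "joint_efforts": joint torques, N m; "eef_pos": TCP position; "ee_rot": TCP orientation; "wrist_force": force on the tool from outside, world axes, zero at the start; "ft_torque": the same for the moment, N m; "grip_width": finger opening in m.
Only numpy, scipy, OpenCV 4.12 (cv2) and the standard library are available. Lean on these libraries where they do the work, as an engineer would, in place of code of your own. Each camera call takes 0.05 s, during which the arm holds its last target. There are 200 camera calls.

## Task

Set the batch marker to 6: roll its rubber thumb wheel with light fingertip pressure, never bearing down hard, until the 6 sits squarely in the little window, and take the hand off. Then press the red key gently all the way down to mark the adapter and let it come back up, with the 6 still showing. Do not press the key while another number shows, and leave everything else on the bench where it is.

Things in the scene. Friction and masses are not known exactly. Their poses are not given: they have to be found in the camera images.
- marker: grey batch marker screwed to the bench, aluminium base plate 180 x 270 x 12 mm. Origin on the bench; x points from its front (window side) to its back, y to its left seen from the front, z up. Number head at y = +0.055, its axle level along y at x = 0; red key at y = -0.075. Column and post stand behind, x > 0.05, up to 147 mm. It must not be pressed with more than 20 N anywhere.
- wheel_mid (a point): marker point x = 0, y = +0.0925, z = 0.142: top of the black ribbed rubber thumb wheel (diameter 112 mm, 22 mm wide, axis along y) if the head stood at middle height. The head may be set up to 9 mm higher or lower, which is not measured: find the wheel by touch or sight. The grey cover on its -y side (5 mm beside the rim) is 8 mm lower than the wheel's top.
- number_wheel (a joint): turn of wheel and number drum, rad: number in the window = value / 0.6283 (36 degrees a number; 6 is 3.770). Grows as the wheel's top is drawn to the marker's front (-x), 35 mm of rim a number. Sprung clicks hold each whole number and pull it in from nearly half a number off; end stops past 0 and 9. Pressing down about 6 N drags the rim by friction; lighter may slip.
- window_mid (a point): number window, at middle head height: 42 mm wide, 25 mm high, in the front of the grey cover, facing forward and up (40 degrees above level); black digits 18 mm high on a white drum that turns with the wheel. The wheel's axle is sprung: under a press from above it starts to sink at about 2 N, then 0.6 mm per newton, to a hard stop after 8 mm (about 15 N).
- key_top (a point): centre of the top of the red marking key, a round cap of 34 mm diameter at x = 0, y = -0.075 in the marker's frame, 136 mm above the bench when up. It goes straight down against a spring, 12 mm to its stop: 1.5 N at first, 3.5 N at 5 mm, 6 N at the bottom; 10 mm marks the adapter. Past that the cap alone gives way on its own spring: 8 mm more, 8 to 16 N, then a hard stop.
- key (a joint): how far the red key is pressed, m: 0 up, 0.012 at the bottom (without the cap's own give)
- adapter: black adapter block 32 x 64 x 26 mm lying in the nest under the key; origin in the middle of its underside
- multimeter: black multimeter lying at the right, 140 x 75 x 41 mm; origin in the middle of its underside
- flux_bottle: white bottle with a red spout at the back, 51 mm wide, 140 mm high; origin in the middle of its underside
- solder_spool: solder spool with blue flanges, 55 mm wide, 47 mm high; origin in the middle of its underside
Not all that is in view belongs to the job. Leave any green or yellow look-alike of the adapter alone.

How it is judged:
By the outcome, as a careful person would: the job done as asked, in the order asked, and still so for the second after the job is handed in, with the robot touching nothing.
It also fails if it takes over 72 s, if anything falls off the work surface, if the arm or the gripper's body presses on something with over 40 N, if the wrist force passes 120 N, or if a joint passes its speed limit or range.

## Working session

There is one attempt and no reset: what is moved stays moved. The work goes in short steps, Python scripts to look and compute and a tool call to move; the robot and the scene stay as the last step left them, time stands still between calls to the robot, and variables do not carry over. Pictures are saved under pics/ and viewed, about 8 in all and at most 12, crops included, and the job is handed in when it is done.

Besides the shell and the picture viewer there is one more tool, called after "Request:" as a command line: name --argument value ..., lists and objects as JSON in quotes. jog_arm: Moves the arm, as the interface text tells. Its arguments: {"type":"object","properties":{"deltas":{"type":"array","items":{"type":"array"}},"squeeze":{"type":"number"}},"required":["deltas"]}

```bash
mkdir -p pics; ls; cat > h.py <<'E'
import numpy as np,cv2
from workcell import robot
from scipy.spatial.transform import Rotation as R
def world(f,s=None):
    "per-pixel world points"
    h,w=f["depth"].shape
    u,v=np.meshgrid(np.arange(w),np.arange(h))
    n=cv2.undistortPoints(np.stack([u,v],-1).reshape(-1,1,2).astype(np.float64),np.array(f["mtx"]),np.array(f["dist"])).reshape(h,w,2)
    d=f["depth"]; c=np.dstack([n*d[...,None],d])
    if "mount" in f:
        M=np.array(f["mount"]); t=c@M[:3,:3].T+M[:3,3]
        return t@R.from_quat(s["ee_rot"]).as_matrix().T+np.array(s["eef_pos"])
    r=cv2.Rodrigues(np.array(f["rvec"]))[0]
    return (c-np.array(f["tvec"]).ravel())@r
def grab(n,fn=None):
    s=robot.observe(); f=robot.grab_frame(n); P=world(f,s)
    if fn: cv2.imwrite("pics/"+fn,f["color"][...,::-1])
    return f,P,s
E
python3 - <<'E'
from h import *
for n in("scene","top"):
    f,P,s=grab(n,n+".png"); np.savez(n+".npz",P=P,c=f["color"])
print({k:np.round(v,3) for k,v in s.items()}); print(robot.tcp_to_grasp)
a=cv2.imread("pics/scene.png");b=cv2.imread("pics/top.png")
E
```

```text
pics
{'time': np.float64(0.05), 'qpos': array([ 1.09 ,  0.124,  1.652, -0.   ,  1.368, -0.083]), 'joint_vel': array([ 0.   , -0.001, -0.002,  0.   , -0.   , -0.001]), 'joint_efforts': array([-0.0000e+00, -4.2521e+01, -3.6694e+01, -0.0000e+00,  4.0000e-03,
       -0.0000e+00]), 'eef_pos': array([0.252, 0.599, 0.23 ]), 'ee_rot': array([ 0.694, -0.14 ,  0.14 , -0.692]), 'wrist_force': array([ 0.781, -0.32 , -0.15 ]), 'ft_torque': array([-0.015, -0.039,  0.015]), 'grip_width': np.float64(0.085)}
0.0187
```

View pics/scene.png

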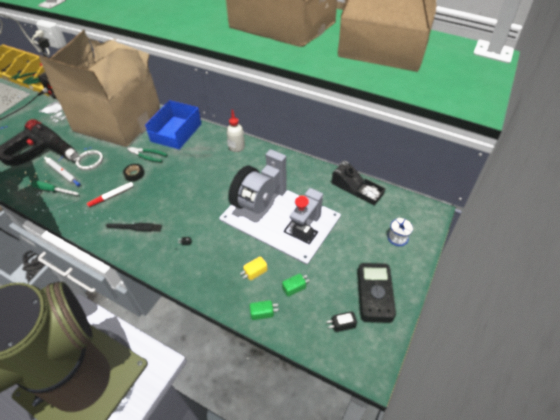

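View pics/top.png

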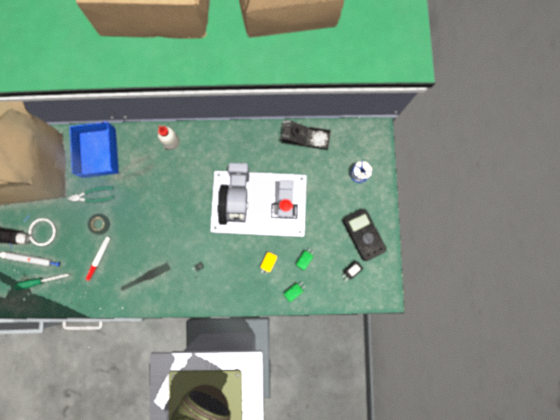

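The pictures show the marker plate at about (258,204) in the top view, with the window facing the robot, the wheel at (224,204) and the red key at (286,205). Next I'll measure the pose.

```bash
python3 - <<'E'
from h import *
for n,box in(("top",(205,165,312,242)),("scene",(215,145,345,262))):
    d=np.load(n+".npz");P=d["P"];c=d["c"].astype(int)
    m=np.zeros(P.shape[:2],bool);m[box[1]:box[3],box[0]:box[2]]=1
    pl=m&(c.min(2)>150)&(abs(P[...,2]-.012)<.01)
    r=cv2.minAreaRect(P[pl][:,:2].astype(np.float32)); print(n,r,"plate z",np.median(P[pl][:,2]))
    red=m&(c[...,0]>150)&(c[...,1]<60)
    q=P[red&(P[...,2]>.12)];print("red",q.mean(0),np.median(q,0),len(q))
    bl=m&(c.max(2)<60)&(P[...,2]>.1);q=P[bl];print("wheel",q.mean(0) if len(q) else 0,q.min(0),q.max(0),len(q))
    hi=m&(P[...,2]>.12);print("maxz",P[hi][:,2].max())
E
```

```text
top ((0.5833503007888794, -0.16364559531211853), (0.2876717150211334, 0.2057422399520874), 86.03749084472656) plate z 0.011864529493222193
red [ 0.55352408 -0.2285207   0.13561696] [ 0.55369309 -0.22761677  0.13548435] 32
wheel [ 0.55421829 -0.06656703  0.13499414] [ 0.50650391 -0.07807525  0.11016436] [ 0.60521945 -0.05721495  0.1494067 ] 212
maxz 1.2544282202514685
scene ((0.5925291776657104, -0.08793836832046509), (0.43991610407829285, 0.23233145475387573), 77.1493911743164) plate z 0.0126518855653339
red [ 0.5309441  -0.23769338  0.13053549] [ 0.531073   -0.23757282  0.13060239] 6
wheel [ 0.53412319 -0.06718968  0.13201681] [ 0.50036135 -0.07816449  0.10005423] [ 0.59238265 -0.0534292   0.14782293] 266
maxz 0.8354649237721902
```

```bash
cat >> h.py <<'E'
def to(p,M=None):
    s=robot.observe();T=R.from_quat(s["ee_rot"]);m=T.as_matrix()
    print("t",round(s["time"],2),"pos",np.round(s["eef_pos"],4),"F",np.round(s["wrist_force"],2))
    print("axes cols\n",np.round(m,3))
    if M is not None:
        print("rot shares",np.round((T.inv()*R.from_matrix(M)).as_rotvec(degrees=True)/5,2))
        print("shift shares in target frame",np.round(np.array(M).T@(np.array(p)-s["eef_pos"])/.025,2))
    print("shift shares now",np.round(m.T@(np.array(p)-s["eef_pos"])/.025,2))
E
python3 - <<'E'
from h import *
f,P,s=grab("wrist"); print(np.round(f["mount"],3), f["mtx"])
y=np.array([0,0,-1.]);z=np.array([1.,0,0]);x=np.cross(y,z)
to([.40,-.1,.33],np.c_[x,y,z]); to([.40,-.1,.33],np.c_[-x,y,-z])
E
```

```text
[[ 0.     0.956  0.292 -0.074]
 [-0.001 -0.292  0.956 -0.143]
 [ 1.    -0.001  0.001  0.   ]
 [ 0.     0.     0.     1.   ]] [[320.17400667   0.         282.38821792]
 [  0.         320.17400667 211.63807281]
 [  0.           0.           1.        ]]
t 0.15 pos [0.2516 0.5988 0.2304] F [-0.11 -0.8   0.11]
axes cols
 [[ 0.922 -0.001  0.387]
 [-0.387 -0.001  0.922]
 [-0.    -1.    -0.002]]
rot shares [2.000e-02 1.344e+01 1.000e-02]
shift shares in target frame [27.95 -3.99  5.94]
shift shares now [ 16.3   -3.95 -23.48]
t 0.15 pos [0.2516 0.5988 0.2304] F [-0.11 -0.8   0.11]
axes cols
 [[ 0.922 -0.001  0.387]
 [-0.387 -0.001  0.922]
 [-0.    -1.    -0.002]]
rot shares [ 1.000e-02 -2.256e+01 -2.000e-02]
shift shares in target frame [-27.95  -3.99  -5.94]
shift shares now [ 16.3   -3.95 -23.48]
```

Request:
jog_arm --deltas '[[[0, 1, 0], [0.4, -0.2, -0.8], 0], [[0, 1, 0], [0.5, -0.2, -0.8], 0], [[0, 1, 0], [0.5, -0.2, -0.8], 0], [[0, 1, 0], [0.6, -0.2, -0.7], 0], [[0, 1, 0], [0.7, -0.2, -0.6], 0], [[0, 1, 0], [0.8, -0.2, -0.5], 0], [[0, 1, 0], [0.9, -0.2, -0.4], 0], [[0, 1, 0], [0.9, 0, -0.3], 0], [[0, 1, 0], [1, 0, -0.2], 0], [[0, 1, 0], [1, 0, -0.1], 0]]' --squeeze 20

```text
time: 0.98
eef_pos: [0.288, 0.3639, 0.2661]
ee_rot: [0.568, -0.421, 0.421, -0.568]
wrist_force: [-0.3, 0.1, 0.7]
grip_width: 0.0001
```

```bash
cat >> h.py <<'E'
M=np.c_[[0,-1.,0],[0,0,-1.],[1.,0,0]]
E
python3 - <<'E'
from h import *
to([.38,-.06,.27],M)
E
```

```text
t 0.98 pos [0.288  0.3639 0.2661] F [-0.25  0.08  0.67]
axes cols
 [[ 0.292 -0.     0.956]
 [-0.956 -0.     0.292]
 [ 0.    -1.    -0.   ]]
rot shares [0.  3.4 0. ]
shift shares in target frame [16.95 -0.15  3.68]
shift shares now [17.29 -0.15 -1.43]
```

Request:
jog_arm --deltas '[[[0, 0.9, 0], [0.9, 0, 0.2], 0], [[0, 0.9, 0], [1, 0, 0.3], 0], [[0, 0.8, 0], [1, 0, 0.4], 0], [[0, 0.8, 0], [1, 0, 0.5], 0], [[0, 0, 0], [1, 0, 0.5], 0], [[0, 0, 0], [1, 0, 0.5], 0], [[0, 0, 0], [1, 0, 0.5], 0], [[0, 0, 0], [1, 0, 0.5], 0], [[0, 0, 0], [1, 0, 0.5], 0], [[0, 0, 0], [1, 0, 0.3], 0]]'

```text
time: 1.82
eef_pos: [0.4111, 0.1238, 0.2661]
ee_rot: [0.501, -0.499, 0.499, -0.501]
wrist_force: [0.0, -0.1, 0.4]
grip_width: 0.0
```

Request:
jog_arm --deltas '[[[0, 0, 0], [1, 0, 0], 0], [[0, 0, 0], [1, 0, 0], 0], [[0, 0, 0], [1, 0, 0], 0], [[0, 0, 0], [1, 0, 0], 0], [[0, 0, 0], [1, 0, 0], 0], [[0, 0, 0], [1, 0, 0], 0], [[0, 0, 0], [1, 0, 0], 0], [[0, 0, 0], [0, 0, 0], 0], [[0, 0, 0], [0, 0, 0], 0], [[0, 0, 0], [0, 0, 0], 0]]'

```text
time: 2.65
eef_pos: [0.4111, -0.0495, 0.2661]
ee_rot: [-0.501, 0.499, -0.499, 0.501]
wrist_force: [0.3, -0.2, -0.2]
grip_width: -0.0003
```

```bash
python3 - <<'E'
from h import *
f,P,s=grab("wrist")
c=f["color"];np.savez("w1.npz",P=P,c=c)
cv2.imwrite("pics/w1.png",cv2.resize(cv2.rotate(c[...,::-1],cv2.ROTATE_90_COUNTERCLOCKWISE),None,fx=1.07,fy=1.07))
to([.554,-.067,.18],M)
E
```

```text
t 2.7 pos [ 0.4112 -0.0492  0.2661] F [ 0.2  -0.18  0.14]
axes cols
 [[ 0.004 -0.     1.   ]
 [-1.     0.     0.004]
 [-0.    -1.    -0.   ]]
rot shares [ 0.    0.05 -0.  ]
shift shares in target frame [0.71 3.45 5.71]
shift shares now [0.74 3.44 5.71]
```

View pics/w1.png

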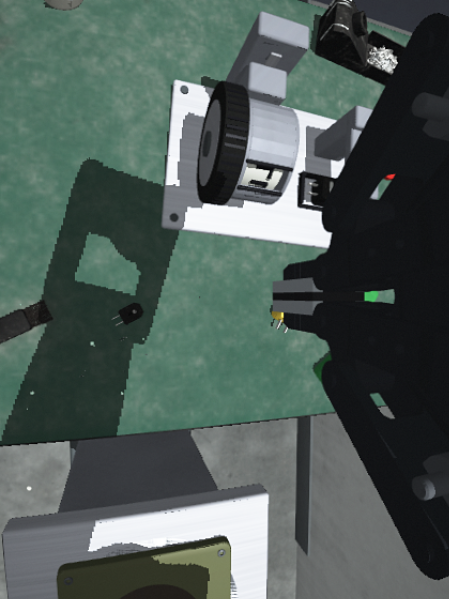

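The wrist view, turned with ahead up, shows the wheel at (225,143) and the window at about (265,178). I'll crop the window and fit the wheel.

```bash
python3 - <<'E'
from h import *
d=np.load("w1.npz");P=d["P"];c=d["c"]
rot=lambda a:np.ascontiguousarray(np.rot90(a))
p,k=rot(P),rot(c)
cv2.imwrite("pics/w1c.png",cv2.resize(k[135:195,205:290,::-1],None,fx=8,fy=8,interpolation=cv2.INTER_CUBIC))
# plate
pl=(k.min(2)>170)&(abs(p[...,2]-.012)<.006);pl[:70]=0;pl[240:]=0
q=p[pl][:,:2]
# left edge: for each row leftmost
L=[];
for r in range(85,200):
    i=np.where(pl[r,:200])[0]
    if len(i):L.append(p[r,i[0],:2])
L=np.array(L);print("left edge yaw deg",np.degrees(np.polyfit(L[:,0],L[:,1],1)[0]),"y at .55",np.polyval(np.polyfit(L[:,0],L[:,1],1),.55), L[:,0].min(),L[:,0].max())
# wheel rim
m=np.zeros(pl.shape,bool);m[70:200,180:240]=1
w=m&(k.max(2)<60)&(p[...,2]>.03);q=p[w]
print("wheel",len(q),q.min(0),q.max(0))
for a in np.arange(.48,.62,.01):
    t=q[(abs(q[:,0]-a)<.005)]
    if len(t): g=t[t[:,2]>t[:,2].max()-.004];print(round(a,3),"zmax",t[:,2].max().round(4),"y",g[:,1].min().round(4),g[:,1].max().round(4))
E
```

```text
left edge yaw deg 3.9374192410403794 y at .55 -0.031025554284857378 0.5091877616277299 0.6559522294017278
wheel 3546 [ 0.41151924 -0.09795044  0.04091135] [0.6512488  0.02452419 0.40944663]
0.5 zmax 0.1058 y -0.0707 -0.0522
0.51 zmax 0.1256 y -0.0713 -0.051
0.52 zmax 0.1361 y -0.0723 -0.0527
0.53 zmax 0.1414 y -0.0735 -0.0522
0.54 zmax 0.1463 y -0.0735 -0.0526
0.55 zmax 0.147 y -0.0741 -0.0526
0.56 zmax 0.1475 y -0.0747 -0.0533
0.57 zmax 0.147 y -0.0751 -0.0542
0.58 zmax 0.1442 y -0.076 -0.0543
0.59 zmax 0.1408 y -0.0766 -0.0553
0.6 zmax 0.1329 y -0.0783 -0.056
0.61 zmax 0.1206 y -0.0571 -0.057
```

View pics/w1c.png

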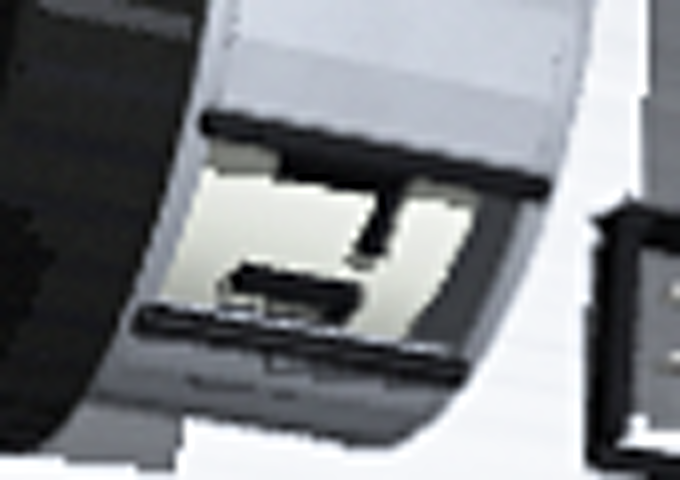

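Request:
jog_arm --deltas '[[[1, 0, 0], [0, 0, 0.2], 0], [[1, 0, 0], [0, 0, 0.2], 0], [[1, 0, 0], [0, 0, 0.2], 0], [[1, 0, 0], [0, 0, 0.2], 0], [[1, 0, 0], [0, 0, 0], 0], [[1, 0, 0], [0, 0, 0], 0], [[1, 0, 0], [0, 0, 0], 0], [[1, 0, 0], [0, 0, 0], 0], [[0, 0, 0], [0, 0, 0], 0], [[0, 0, 0], [0, 0, 0], 0]]'

```text
time: 3.53
eef_pos: [0.4304, -0.049, 0.2683]
ee_rot: [-0.3, 0.299, -0.639, 0.642]
wrist_force: [-0.4, 0.6, 0.6]
grip_width: -0.0
```

```bash
python3 - <<'E'
from h import *
f,P,s=grab("wrist")
c=f["color"];np.savez("w2.npz",P=P,c=c); k=np.rot90(c)[...,::-1]
W=np.array([.51,-.105,.13])
d=np.linalg.norm(np.rot90(P)-W,axis=2);r,q=np.unravel_index(d.argmin(),d.shape);print(r,q,d.min(),s["eef_pos"])
k=np.ascontiguousarray(k)
a=cv2.resize(k,None,fx=1,fy=1); b=cv2.resize(k[max(0,r-40):r+40,max(0,q-40):q+40],(360,360),interpolation=cv2.INTER_CUBIC)
o=np.zeros((560,790,3),np.uint8);o[:a.shape[0],:420]=a;o[:360,425:785]=b;cv2.imwrite("pics/w2.png",o)
E
```

```text
291 247 0.017289155103609493 [ 0.43041687 -0.04898971  0.26834151]
```

View pics/w2.png

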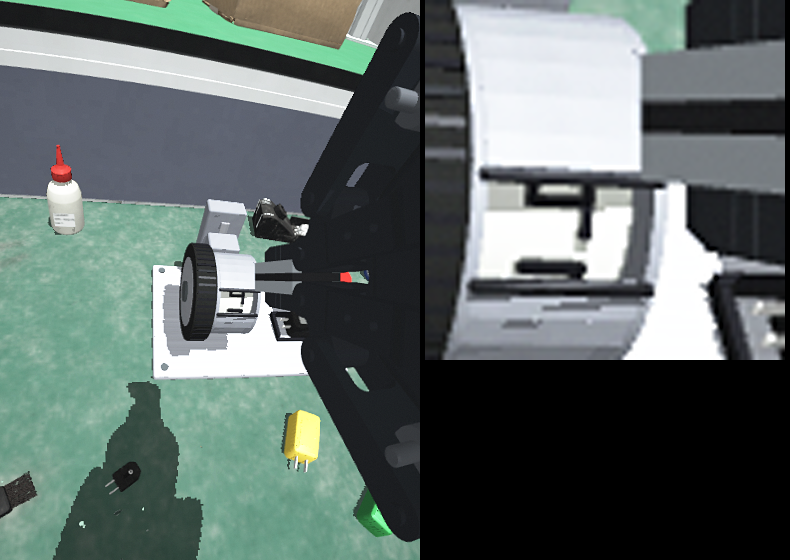

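Request:
jog_arm --deltas '[[[-1, 0, 0], [0, 0, 0], 0], [[-1, 0, 0], [0, 0, 0], 0], [[-1, 0, 0], [0, 0, 0], 0], [[-1, 0, 0], [0, 0, 0], 0], [[-1, 0, 0], [0, 0, 0], 0], [[-1, 0, 0], [0, 0, 0], 0], [[-1, 0, 0], [0, 0, 0], 0], [[-1, 0, 0], [0, 0, 0], 0], [[0, 0.8, 0], [0, 0, 0], 0], [[0, 0, 0], [0, 0, 0], 0]]'

```text
time: 4.42
eef_pos: [0.4331, -0.0493, 0.2691]
ee_rot: [-0.484, 0.517, -0.516, 0.483]
wrist_force: [0.4, 0.1, -0.4]
grip_width: 0.0004
```

```bash
cat >> h.py <<'E'
a=np.radians(-4);M=R.from_euler("z",a).as_matrix()@M
E
python3 - <<'E'
from h import *
to([.5755,-.065,.175],M)
# key & plate from w2 cloud
d=np.load("w2.npz");P=d["P"];c=d["c"].astype(int)
pl=(c.min(2)>200)&(abs(P[...,2]-.012)<.004);q=P[pl]
L=np.array([[x,q[(abs(q[:,0]-x)<.004)][:,1].max()] for x in np.arange(.47,.66,.01) if (abs(q[:,0]-x)<.004).sum()>3]);print(np.round(L,3).tolist())
r=(c[...,0]>150)&(c[...,1]<50)&(P[...,2]>.12)&(P[...,2]<.15);print(r.sum(),P[r].mean(0) if r.any() else 0)
E
```

```text
t 4.42 pos [ 0.4331 -0.0493  0.2691] F [ 0.4   0.14 -0.42]
axes cols
 [[-0.066 -0.002  0.998]
 [-0.998 -0.    -0.066]
 [ 0.    -1.    -0.002]]
rot shares [0.03 0.05 0.  ]
shift shares in target frame [0.23 3.76 5.73]
shift shares now [0.25 3.75 5.73]
[[0.48, -0.144], [0.49, -0.019], [0.5, -0.019], [0.51, -0.02], [0.52, -0.02], [0.53, -0.02], [0.54, -0.021], [0.55, -0.022], [0.56, -0.022], [0.57, -0.023], [0.58, -0.024], [0.59, -0.024], [0.6, -0.025], [0.61, -0.026], [0.62, -0.027], [0.63, -0.027], [0.64, -0.028], [0.65, -0.029], [0.66, -0.029]]
5 [0.76656572 0.10069924 0.13571862]
```

Request:
jog_arm --deltas '[[[0, 0, 0], [0.25, 0.2, 1], 0], [[0, 0, 0], [0, 0.3, 1], 0], [[0, 0, 0], [0, 0.5, 1], 0], [[0, 0, 0], [0, 0.5, 1], 0], [[0, 0, 0], [0, 0.5, 1], 0], [[0, 0, 0], [0, 0.5, 0.7], 0], [[0, 0, 0], [0, 0.6, 0], 0], [[0, 0, 0], [0, 0.6, 0], 0], [[0, 0, 0], [0, 0.3, 0], 0], [[0, 0, 0], [0, 0, 0], 0]]'

```text
time: 5.25
eef_pos: [0.5719, -0.0648, 0.1665]
ee_rot: [-0.485, 0.517, -0.515, 0.483]
wrist_force: [-0.4, -0.7, -0.1]
grip_width: -0.0
```

Request:
jog_arm --deltas '[[[0, 0, 0], [0, 0.1, 0], 0], [[0, 0, 0], [0, 0.1, 0], 0], [[0, 0, 0], [0, 0.1, 0], 0], [[0, 0, 0], [0, 0.1, 0], 0], [[0, 0, 0], [0, 0.1, 0], 0], [[0, 0, 0], [0, 0.1, 0], 0], [[0, 0, 0], [0, 0.1, 0], 0], [[0, 0, 0], [0, 0.1, 0], 0], [[0, 0, 0], [0, 0, 0], 0], [[0, 0, 0], [0, 0, 0], 0]]'

```text
time: 6.08
eef_pos: [0.5726, -0.0653, 0.1486]
ee_rot: [-0.483, 0.516, -0.516, 0.483]
wrist_force: [0.7, -0.1, -0.5]
grip_width: 0.0
```

Request:
jog_arm --deltas '[[[0, 0, 0], [0, 0.04, 0], 0], [[0, 0, 0], [0, 0.04, 0], 0], [[0, 0, 0], [0, 0, 0], 0], [[0, 0, 0], [0, 0, 0], 0], [[0, 0, 0], [0, 0, 0], 0], [[0, 0, 0], [0, 0, 0], 0], [[0, 0, 0], [0, 0, 0], 0], [[0, 0, 0], [0, 0, 0], 0], [[0, 0, 0], [0, 0, 0], 0], [[0, 0, 0], [0, 0, 0], 0]]'

```text
time: 6.92
eef_pos: [0.5728, -0.0653, 0.1469]
ee_rot: [0.483, -0.516, 0.516, -0.483]
wrist_force: [-0.8, 0.4, 0.9]
grip_width: 0.0001
```

Request:
jog_arm --deltas '[[[0, 0, 0], [0, 0.04, 0], 0], [[0, 0, 0], [0, 0.04, 0], 0], [[0, 0, 0], [0, 0, 0], 0], [[0, 0, 0], [0, 0, 0], 0], [[0, 0, 0], [0, 0, 0], 0], [[0, 0, 0], [0, 0, 0], 0], [[0, 0, 0], [0, 0, 0], 0], [[0, 0, 0], [0, 0, 0], 0], [[0, 0, 0], [0, 0, 0], 0], [[0, 0, 0], [0, 0, 0], 0]]'

```text
time: 7.75
eef_pos: [0.5728, -0.0654, 0.1449]
ee_rot: [0.483, -0.516, 0.516, -0.483]
wrist_force: [0.3, 0.5, -0.3]
grip_width: -0.0
```

Request:
jog_arm --deltas '[[[0, 0, 0], [0, 0.04, 0], 0], [[0, 0, 0], [0, 0.04, 0], 0], [[0, 0, 0], [0, 0, 0], 0], [[0, 0, 0], [0, 0, 0], 0], [[0, 0, 0], [0, 0, 0], 0], [[0, 0, 0], [0, 0, 0], 0], [[0, 0, 0], [0, 0, 0], 0], [[0, 0, 0], [0, 0, 0], 0], [[0, 0, 0], [0, 0, 0], 0], [[0, 0, 0], [0, 0, 0], 0]]'

```text
time: 8.58
eef_pos: [0.573, -0.0653, 0.1431]
ee_rot: [0.483, -0.516, 0.516, -0.483]
wrist_force: [1.2, 1.3, 3.0]
grip_width: -0.0002
```

```bash
python3 - <<'E'
from h import *
d=np.load("w1.npz");
f,P,s=grab("wrist","w3.png")
print(np.round(s["wrist_force"],2),np.round(s["eef_pos"],4))
c=np.rot90(f["color"]).astype(int);p=np.rot90(P)
q=p[(c.max(2)<70)&(p[...,1]>-.09)&(p[...,1]<-.045)&(p[...,0]>.49)&(p[...,0]<.61)]
for a in np.arange(.49,.62,.01):
    t=q[(abs(q[:,0]-a)<.003)&(q[:,2]<.16)]
    if len(t): print(round(a,3),t[:,2].max().round(4))
E
```

```text
[1.16 1.29 2.95] [ 0.573  -0.0653  0.1431]
0.51 0.1208
0.52 0.1319
0.53 0.1392
0.54 0.1438
0.55 0.1462
0.56 0.16
0.57 0.1592
0.58 0.1597
0.59 0.1598
0.6 0.1308
0.61 0.1194
```

Request:
jog_arm --deltas '[[[0, 0, 0], [0, 0.04, 0], 0], [[0, 0, 0], [0, 0.04, 0], 0], [[0, 0, 0], [0, 0, 0], 0], [[0, 0, 0], [0, 0, 0], 0], [[0, 0, 0], [0, 0, -0.12], 0], [[0, 0, 0], [0, 0, -0.12], 0], [[0, 0, 0], [0, 0, -0.12], 0], [[0, 0, 0], [0, 0, 0], 0], [[0, 0, 0], [0, 0, 0], 0], [[0, 0, 0], [0, 0, 0], 0]]'

```text
time: 9.47
eef_pos: [0.5644, -0.0646, 0.1418]
ee_rot: [0.483, -0.516, 0.517, -0.484]
wrist_force: [0.8, 1.6, 6.4]
grip_width: -0.0002
```

Request:
jog_arm --deltas '[[[0, 0, 0], [0, 0, -0.12], 0], [[0, 0, 0], [0, 0, -0.12], 0], [[0, 0, 0], [0, 0, -0.12], 0], [[0, 0, 0], [0, 0, -0.12], 0], [[0, 0, 0], [0, 0, 0], 0], [[0, 0, 0], [0, 0, 0], 0], [[0, 0, 0], [0, 0, 0], 0], [[0, 0, 0], [0, 0, 0], 0], [[0, 0, 0], [0, 0, 0], 0], [[0, 0, 0], [0, 0, 0], 0]]'

```text
time: 10.3
eef_pos: [0.5522, -0.0639, 0.1417]
ee_rot: [0.483, -0.516, 0.516, -0.483]
wrist_force: [0.4, 2.1, 6.3]
grip_width: 0.0001
```

Request:
jog_arm --deltas '[[[0, 0, 0], [0, 0, -0.12], 0], [[0, 0, 0], [0, 0, -0.12], 0], [[0, 0, 0], [0, 0, -0.12], 0], [[0, 0, 0], [0, 0, -0.12], 0], [[0, 0, 0], [0, 0, -0.1], 0], [[0, 0, 0], [0, 0, 0], 0], [[0, 0, 0], [0, 0, 0], 0], [[0, 0, 0], [0, 0, 0], 0], [[0, 0, 0], [0, 0, 0], 0], [[0, 0, 0], [0, 0, 0], 0]]'

```text
time: 11.13
eef_pos: [0.5371, -0.063, 0.1407]
ee_rot: [-0.483, 0.516, -0.516, 0.483]
wrist_force: [-2.4, 0.8, 4.5]
grip_width: 0.0001
```

```bash
cat > win.py <<'E'
import sys
from h import *
n=sys.argv[1]
f,P,s=grab("wrist");k=np.ascontiguousarray(np.rot90(f["color"])[...,::-1]);p=np.rot90(P)
print(np.round(s["wrist_force"],1),np.round(s["eef_pos"],4))
C=np.array([.513,-.104,.13])  # window about
d=np.linalg.norm(p-C,axis=2);r,q=np.unravel_index(d.argmin(),d.shape);print(r,q,d.min())
q0=max(0,min(q-45,420-90));r0=max(0,min(r-45,560-90))
cv2.imwrite("pics/"+n,cv2.resize(k[r0:r0+90,q0:q0+90],(540,540),interpolation=cv2.INTER_CUBIC))
E
python3 win.py w4.png
```

```text
[-2.4  0.8  4.5] [ 0.5371 -0.063   0.1407]
315 297 0.020665734772837487
```

View pics/w4.png

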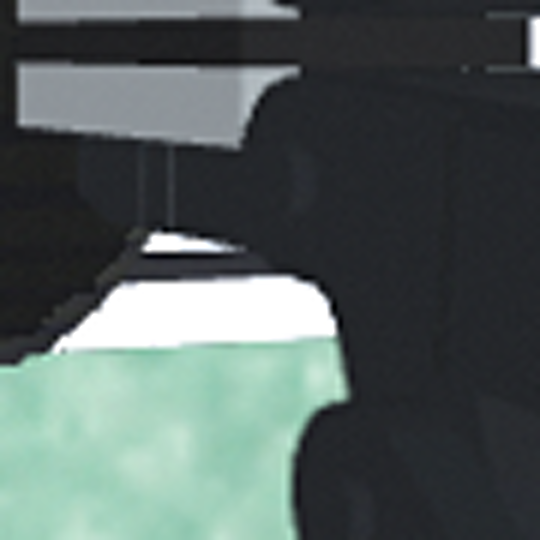

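Request:
jog_arm --deltas '[[[0, 0, 0], [0, -0.3, 0], 0], [[0, 0, 0], [0, -0.6, 0], 0], [[0, 0, 0], [0, -0.8, 0], 0], [[0, 0, 0], [0, -0.6, -0.8], 0], [[0, 0, 0], [-0.1, -0.6, -0.8], 0], [[0, 0, 0], [-0.1, -0.6, -0.8], 0], [[0, 0, 0], [-0.1, -0.5, -0.8], 0], [[0, 0, 0], [-0.1, -0.5, -0.8], 0], [[1, 0, 0], [0, 0, 0], 0], [[1, 0, 0], [0, 0, 0], 0]]'

```text
time: 12.02
eef_pos: [0.4392, -0.0468, 0.2552]
ee_rot: [0.438, -0.467, 0.561, -0.525]
wrist_force: [-0.4, -0.3, -0.4]
grip_width: 0.0003
```

Request:
jog_arm --deltas '[[[1, 0, 0], [0, 0, 0], 0], [[1, 0, 0], [0, 0, 0], 0], [[1, 0, 0], [0, 0, 0], 0], [[1, 0, 0], [0, 0, 0], 0], [[1, 0, 0], [0, 0, 0], 0], [[1, 0, 0], [0, 0, 0], 0], [[1, 0, 0], [0, 0, 0], 0], [[0, 0, 0], [0, 0, 0], 0], [[0, 0, 0], [0, 0, 0], 0], [[0, 0, 0], [0, 0, 0], 0]]'

```text
time: 12.85
eef_pos: [0.4386, -0.0467, 0.2546]
ee_rot: [0.262, -0.279, 0.675, -0.631]
wrist_force: [1.0, 0.2, 0.2]
grip_width: 0.0002
```

```bash
python3 win.py w5.png
```

```text
[1.  0.2 0.2] [ 0.4386 -0.0467  0.2546]
300 250 0.014341914618231635
```

View pics/w5.png

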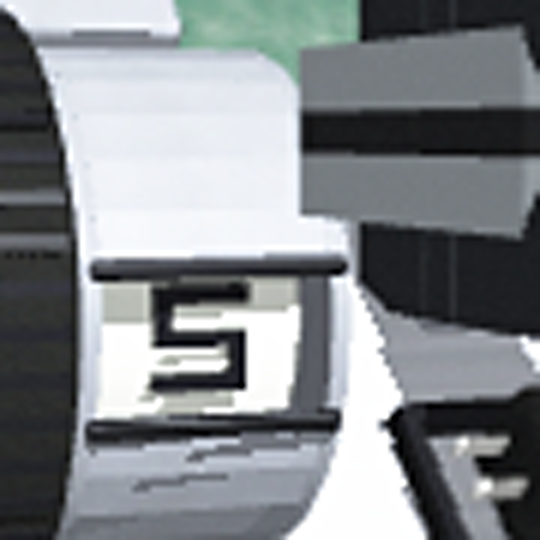

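The window shows 5, centred at about (195,338). It needs one more stroke of the same kind.

Request:
jog_arm --deltas '[[[-1, 0, 0], [0, 0, 0], 0], [[-1, 0, 0], [0, 0, 0], 0], [[-1, 0, 0], [0, 0, 0], 0], [[-1, 0, 0], [0, 0, 0], 0], [[-1, 0, 0], [0, 0, 0], 0], [[-1, 0, 0], [0, 0, 0], 0], [[-1, 0, 0], [0, 0, 0], 0], [[-1, 0, 0], [0, 0, 0], 0], [[-1, 0, 0], [0, 0, 0], 0], [[0, 0, 0], [0, 0, 0], 0]]'

```text
time: 13.73
eef_pos: [0.4412, -0.0467, 0.2536]
ee_rot: [-0.484, 0.517, -0.515, 0.482]
wrist_force: [-0.8, -0.6, -0.5]
grip_width: 0.0002
```

Request:
jog_arm --deltas '[[[0, 0, 0], [0.1, 0, 0.8], 0], [[0, 0, 0], [0.1, 0.2, 1], 0], [[0, 0, 0], [0.1, 0.3, 1], 0], [[0, 0, 0], [0.1, 0.4, 1], 0], [[0, 0, 0], [0, 0.5, 1], 0], [[0, 0, 0], [0, 0.6, 0.7], 0], [[0, 0, 0], [0, 0.6, 0], 0], [[0, 0, 0], [0, 0.6, 0], 0], [[0, 0, 0], [0, 0.4, 0], 0], [[0, 0, 0], [0, 0, 0], 0]]'

```text
time: 14.57
eef_pos: [0.5735, -0.0651, 0.1604]
ee_rot: [-0.484, 0.517, -0.515, 0.482]
wrist_force: [-0.3, -0.2, 1.0]
grip_width: -0.0004
```

```bash
python3 -c "
from h import *
to([.575,-.0655,.147],M)"
```

```text
t 14.57 pos [ 0.5735 -0.0651  0.1604] F [-0.31 -0.25  1.01]
axes cols
 [[-0.066 -0.004  0.998]
 [-0.998  0.001 -0.066]
 [-0.001 -1.    -0.004]]
rot shares [ 0.05  0.04 -0.01]
shift shares in target frame [0.01 0.54 0.06]
shift shares now [0.01 0.54 0.06]
```

Request:
jog_arm --deltas '[[[0, 0, 0], [0, 0.12, 0.06], 0], [[0, 0, 0], [0, 0.12, 0], 0], [[0, 0, 0], [0, 0.12, 0], 0], [[0, 0, 0], [0, 0.1, 0], 0], [[0, 0, 0], [0, 0.08, 0], 0], [[0, 0, 0], [0, 0.04, 0], 0], [[0, 0, 0], [0, 0.04, 0], 0], [[0, 0, 0], [0, 0, 0], 0], [[0, 0, 0], [0, 0, 0], 0], [[0, 0, 0], [0, 0, 0], 0]]'

```text
time: 15.4
eef_pos: [0.5764, -0.0656, 0.1481]
ee_rot: [0.483, -0.516, 0.516, -0.483]
wrist_force: [0.5, 1.0, -0.6]
grip_width: -0.0002
```

Request:
jog_arm --deltas '[[[0, 0, 0], [0, 0.06, 0], 0], [[0, 0, 0], [0, 0.06, 0], 0], [[0, 0, 0], [0, 0.04, 0], 0], [[0, 0, 0], [0, 0.04, 0], 0], [[0, 0, 0], [0, 0, 0], 0], [[0, 0, 0], [0, 0, 0], 0], [[0, 0, 0], [0, 0, 0], 0], [[0, 0, 0], [0, 0, 0], 0], [[0, 0, 0], [0, 0, 0], 0], [[0, 0, 0], [0, 0, 0], 0]]'

```text
time: 16.23
eef_pos: [0.5764, -0.0655, 0.1431]
ee_rot: [0.483, -0.516, 0.516, -0.483]
wrist_force: [-0.7, 1.4, 2.1]
grip_width: 0.0
```

Now I'm where the last stroke started, at about 2–3 N. I'll repeat it.

Request:
jog_arm --deltas '[[[0, 0, 0], [0, 0.04, 0], 0], [[0, 0, 0], [0, 0.04, 0], 0], [[0, 0, 0], [0, 0, 0], 0], [[0, 0, 0], [0, 0, 0], 0], [[0, 0, 0], [0, 0, -0.12], 0], [[0, 0, 0], [0, 0, -0.12], 0], [[0, 0, 0], [0, 0, -0.12], 0], [[0, 0, 0], [0, 0, 0], 0], [[0, 0, 0], [0, 0, 0], 0], [[0, 0, 0], [0, 0, 0], 0]]'

```text
time: 17.07
eef_pos: [0.5673, -0.0649, 0.1416]
ee_rot: [0.483, -0.516, 0.516, -0.483]
wrist_force: [0.5, 1.7, 6.8]
grip_width: -0.0
```

Request:
jog_arm --deltas '[[[0, 0, 0], [0, 0, -0.12], 0], [[0, 0, 0], [0, 0, -0.12], 0], [[0, 0, 0], [0, 0, -0.12], 0], [[0, 0, 0], [0, 0, -0.12], 0], [[0, 0, 0], [0, 0, 0], 0], [[0, 0, 0], [0, 0, 0], 0], [[0, 0, 0], [0, 0, 0], 0], [[0, 0, 0], [0, 0, 0], 0], [[0, 0, 0], [0, 0, 0], 0], [[0, 0, 0], [0, 0, 0], 0]]'

```text
time: 17.9
eef_pos: [0.555, -0.064, 0.1415]
ee_rot: [-0.483, 0.516, -0.516, 0.483]
wrist_force: [-0.9, 2.6, 7.4]
grip_width: 0.0
```

Request:
jog_arm --deltas '[[[0, 0, 0], [0, 0, -0.12], 0], [[0, 0, 0], [0, 0, -0.12], 0], [[0, 0, 0], [0, 0, -0.12], 0], [[0, 0, 0], [0, 0, -0.12], 0], [[0, 0, 0], [0, 0, -0.12], 0], [[0, 0, 0], [0, 0, -0.06], 0], [[0, 0, 0], [0, 0, 0], 0], [[0, 0, 0], [0, 0, 0], 0], [[0, 0, 0], [0, 0, 0], 0], [[0, 0, 0], [0, 0, 0], 0]]'

```text
time: 18.73
eef_pos: [0.5389, -0.0632, 0.141]
ee_rot: [0.483, -0.516, 0.516, -0.483]
wrist_force: [0.8, -0.2, 5.0]
grip_width: -0.0003
```

Request:
jog_arm --deltas '[[[0, 0, 0], [0, -0.3, 0], 0], [[0, 0, 0], [0, -0.6, 0], 0], [[0, 0, 0], [0, -0.8, 0], 0], [[0, 0, 0], [0, -0.6, -0.8], 0], [[0, 0, 0], [-0.1, -0.6, -0.8], 0], [[0, 0, 0], [-0.1, -0.6, -0.8], 0], [[0, 0, 0], [-0.1, -0.5, -0.8], 0], [[0, 0, 0], [-0.1, -0.5, -0.8], 0], [[1, 0, 0], [0, 0, 0], 0], [[1, 0, 0], [0, 0, 0], 0]]'

```text
time: 19.57
eef_pos: [0.4396, -0.0464, 0.2539]
ee_rot: [0.439, -0.468, 0.56, -0.524]
wrist_force: [-0.3, -0.2, -1.3]
grip_width: 0.0004
```

Request:
jog_arm --deltas '[[[1, 0, 0], [0, 0, 0], 0], [[1, 0, 0], [0, 0, 0], 0], [[1, 0, 0], [0, 0, 0], 0], [[1, 0, 0], [0, 0, 0], 0], [[1, 0, 0], [0, 0, 0], 0], [[1, 0, 0], [0, 0, 0], 0], [[1, 0, 0], [0, 0, 0], 0], [[0, 0, 0], [0, 0, 0], 0], [[0, 0, 0], [0, 0, 0], 0], [[0, 0, 0], [0, 0, 0], 0]]'

```text
time: 20.4
eef_pos: [0.4398, -0.0466, 0.2538]
ee_rot: [0.262, -0.28, 0.674, -0.631]
wrist_force: [0.7, -0.1, -0.1]
grip_width: 0.0001
```

```bash
python3 win.py w6.png
```

```text
[ 0.7 -0.1 -0.1] [ 0.4398 -0.0466  0.2538]
300 249 0.013929211685243198
```

View pics/w6.png

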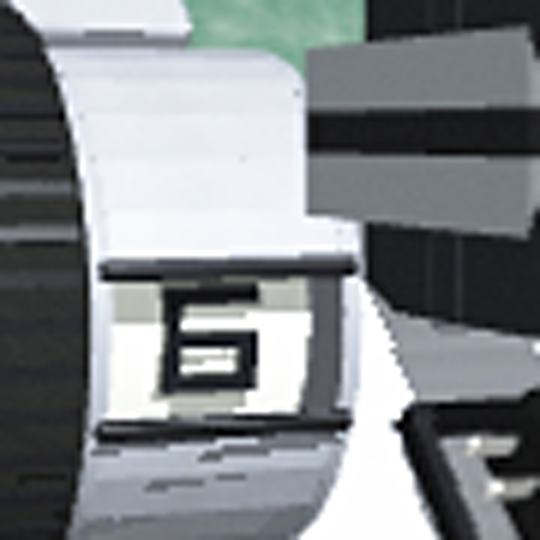

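The window shows a 6, centred at (210,338), in the same position as the settled 5. Next I'll locate the key.

Request:
jog_arm --deltas '[[[-1, 0, 0], [0.6, 0, 0], 0], [[-1, 0, 0], [1, 0, 0], 0], [[-1, 0, 0], [1, 0, 0], 0], [[-1, 0, 0], [1, 0, 0], 0], [[-1, 0, 0], [1, 0, 0], 0], [[-1, 0, 0], [1, 0, 0], 0], [[-1, 0, 0], [1, 0, 0], 0], [[-1, 0, 0], [1, 0, 0], 0], [[-1, 0, 0], [1, 0, 0], 0], [[0, 0, 0], [1, 0, 0], 0]]'

```text
time: 21.28
eef_pos: [0.4265, -0.2883, 0.2532]
ee_rot: [-0.484, 0.517, -0.515, 0.483]
wrist_force: [0.2, 0.4, 0.3]
grip_width: -0.0002
```

Request:
jog_arm --deltas '[[[0, 0, 0], [0, 0, 0.8], 0], [[0, 0, 0], [0, 0, 0.8], 0], [[0, 0, 0], [0, 0, 0], 0], [[0, 0, 0], [0, 0, 0], 0], [[0, 0, 0], [0, 0, 0], 0], [[0, 0, 0], [0, 0, 0], 0], [[0, 0, 0], [0, 0, 0], 0], [[0, 0, 0], [0, 0, 0], 0], [[0, 0, 0], [0, 0, 0], 0], [[0, 0, 0], [0, 0, 0], 0]]'

```text
time: 22.12
eef_pos: [0.4635, -0.2886, 0.2537]
ee_rot: [0.483, -0.516, 0.516, -0.483]
wrist_force: [0.5, 0.1, -0.5]
grip_width: 0.0
```

```bash
python3 - <<'E'
from h import *
f,P,s=grab("wrist","w7.png");c=f["color"].astype(int)
m=(c[...,0]>110)&(c[...,1]<70)&(c[...,2]<70)&(P[...,2]>.1)&(P[...,2]<.16)&(P[...,0]<.62)
n,l,st,ct=cv2.connectedComponentsWithStats(m.astype(np.uint8));print(st.tolist())
q=P[m];print(len(q),q.min(0),q.max(0))
t=q[q[:,2]>.131];print("top",len(t),t.mean(0),cv2.minEnclosingCircle(t[:,:2].astype(np.float32)),np.median(t[:,2]))
to([.547,-.231,.16],M)
E
```

```text
[[0, 0, 560, 420, 234013], [362, 111, 40, 39, 1187]]
1187 [ 0.5322597  -0.24652083  0.13276144] [ 0.56408694 -0.21631665  0.13820256]
top 1187 [ 0.54766611 -0.2310093   0.13564585] ((0.5479844212532043, -0.23161758482456207), 0.016202988103032112) 0.1356423775475362
t 22.17 pos [ 0.4636 -0.2886  0.2536] F [ 0.01 -0.06  0.4 ]
axes cols
 [[-0.066  0.     0.998]
 [-0.998 -0.    -0.066]
 [ 0.    -1.     0.   ]]
rot shares [-0.    0.04  0.  ]
shift shares in target frame [-2.53  3.75  3.17]
shift shares now [-2.52  3.75  3.18]
```

Request:
jog_arm --deltas '[[[0, 0, 0], [-0.6, 0, 0.8], 0], [[0, 0, 0], [-0.6, 0, 0.8], 0], [[0, 0, 0], [-0.6, 0, 0.8], 0], [[0, 0, 0], [-0.7, 0, 0.8], 0], [[0, 0, 0], [0, 0.8, 0], 0], [[0, 0, 0], [0, 0.8, 0], 0], [[0, 0, 0], [0, 0.8, 0], 0], [[0, 0, 0], [0, 0.8, 0], 0], [[0, 0, 0], [0, 0.4, 0], 0], [[0, 0, 0], [0, 0, 0], 0]]'

```text
time: 23.0
eef_pos: [0.546, -0.2307, 0.1602]
ee_rot: [-0.484, 0.518, -0.514, 0.483]
wrist_force: [-0.6, 0.3, -0.8]
grip_width: 0.0002
```

Request:
jog_arm --deltas '[[[0, 0, 0], [0, 0.1, 0], 0], [[0, 0, 0], [0, 0.1, 0], 0], [[0, 0, 0], [0, 0.1, 0], 0], [[0, 0, 0], [0, 0.1, 0], 0], [[0, 0, 0], [0, 0.1, 0], 0], [[0, 0, 0], [0, 0.1, 0], 0], [[0, 0, 0], [0, 0.1, 0], 0], [[0, 0, 0], [0, 0.1, 0], 0], [[0, 0, 0], [0, 0, 0], 0], [[0, 0, 0], [0, 0, 0], 0]]'

```text
time: 23.83
eef_pos: [0.5476, -0.2315, 0.1431]
ee_rot: [-0.483, 0.516, -0.516, 0.483]
wrist_force: [-0.5, -0.1, 0.0]
grip_width: 0.0002
```

Request:
jog_arm --deltas '[[[0, 0, 0], [0, 0.1, 0], 0], [[0, 0, 0], [0, 0.1, 0], 0], [[0, 0, 0], [0, 0.1, 0], 0], [[0, 0, 0], [0, 0.1, 0], 0], [[0, 0, 0], [0, 0.1, 0], 0], [[0, 0, 0], [0, 0, 0], 0], [[0, 0, 0], [0, 0, 0], 0], [[0, 0, 0], [0, 0, 0], 0], [[0, 0, 0], [0, 0, 0], 0], [[0, 0, 0], [0, 0, 0], 0]]'

```text
time: 24.67
eef_pos: [0.5478, -0.2316, 0.1312]
ee_rot: [0.483, -0.516, 0.516, -0.483]
wrist_force: [-0.5, 0.4, 2.6]
grip_width: 0.0001
```

Request:
jog_arm --deltas '[[[0, 0, 0], [0, 0.08, 0], 0], [[0, 0, 0], [0, 0.08, 0], 0], [[0, 0, 0], [0, 0.08, 0], 0], [[0, 0, 0], [0, 0.06, 0], 0], [[0, 0, 0], [0, 0, 0], 0], [[0, 0, 0], [0, 0, 0], 0], [[0, 0, 0], [0, 0, 0], 0], [[0, 0, 0], [0, 0, 0], 0], [[0, 0, 0], [0, 0, 0], 0], [[0, 0, 0], [0, 0, 0], 0]]'

```text
time: 25.5
eef_pos: [0.5479, -0.2317, 0.1239]
ee_rot: [0.483, -0.516, 0.516, -0.483]
wrist_force: [-1.7, 0.4, 5.6]
grip_width: -0.0
```

Request:
jog_arm --deltas '[[[0, 0, 0], [0, 0.05, 0], 0], [[0, 0, 0], [0, 0, 0], 0], [[0, 0, 0], [0, 0, 0], 0], [[0, 0, 0], [0, 0, 0], 0], [[0, 0, 0], [0, 0, 0], 0], [[0, 0, 0], [0, 0, 0], 0], [[0, 0, 0], [0, 0, 0], 0], [[0, 0, 0], [0, 0, 0], 0], [[0, 0, 0], [0, 0, 0], 0], [[0, 0, 0], [0, 0, 0], 0]]'

```text
time: 26.33
eef_pos: [0.548, -0.2317, 0.1232]
ee_rot: [0.483, -0.516, 0.516, -0.483]
wrist_force: [-2.6, 1.8, 8.5]
grip_width: -0.0001
```

The force is 8.5 N, so the key is at its stop and just into the cap's own spring. Now I'll lift off and check.

Request:
jog_arm --deltas '[[[0, 0, 0], [0, -0.1, 0], 0], [[0, 0, 0], [0, -0.2, 0], 0], [[0, 0, 0], [0, -0.3, 0], 0], [[0, 0, 0], [0, -0.6, 0], 0], [[0, 0, 0], [0, -0.8, 0], 0], [[0, 0, 0], [0, -0.8, 0], 0], [[0, 0, 0], [0, -0.8, 0], 0], [[0, 0, 0], [0, -0.8, -0.6], 0], [[0, 0, 0], [0, -0.6, -0.8], 0], [[0, 0, 0], [0, 0, -0.8], 0]]'

```text
time: 27.17
eef_pos: [0.4937, -0.2286, 0.2509]
ee_rot: [0.483, -0.514, 0.518, -0.484]
wrist_force: [0.9, 0.1, -0.3]
grip_width: 0.0
```

Request:
jog_arm --deltas '[[[0, 0, 0], [-0.8, 0, -0.8], 0], [[0, 0, 0], [-0.8, 0, -0.8], 0], [[1, 0, 0], [-0.8, 0, 0], 0], [[1, 0, 0], [-0.8, 0, 0], 0], [[1, 0, 0], [-0.8, 0, 0], 0], [[1, 0, 0], [-0.8, 0, 0], 0], [[1, 0, 0], [-0.8, 0, 0], 0], [[1, 0, 0], [-0.8, 0, 0], 0], [[1, 0, 0], [-0.8, 0, 0], 0], [[1, 0, 0], [-0.4, 0, 0], 0]]'

```text
time: 28.0
eef_pos: [0.4652, -0.0341, 0.2469]
ee_rot: [0.288, -0.307, 0.662, -0.62]
wrist_force: [-0.4, 0.0, 0.2]
grip_width: 0.0
```

Request:
jog_arm --deltas '[[[0, 0, 0], [0, 0, 0], 0], [[0, 0, 0], [0, 0, 0], 0], [[0, 0, 0], [0, 0, 0], 0], [[0, 0, 0], [0, 0, 0], 0], [[0, 0, 0], [0, 0, 0], 0], [[0, 0, 0], [0, 0, 0], 0], [[0, 0, 0], [0, 0, 0], 0], [[0, 0, 0], [0, 0, 0], 0], [[0, 0, 0], [0, 0, 0], 0], [[0, 0, 0], [0, 0, 0], 0]]'

```text
time: 28.83
eef_pos: [0.4655, -0.0358, 0.2471]
ee_rot: [0.289, -0.309, 0.662, -0.619]
wrist_force: [-0.2, -0.2, 0.2]
grip_width: 0.0001
```

```bash
python3 win.py w8.png; python3 - <<'E'
from h import *
f,P,s=grab("top","top2.png");c=f["color"].astype(int)
m=(c[...,0]>150)&(c[...,1]<60);m[:165]=0;m[242:]=0;m[:,:205]=0;m[:,312:]=0
q=P[m&(P[...,2]>.1)];print("key",np.median(q,0) if len(q) else 0,len(q))
o=np.load("top.npz")["P"];b=np.load("top.npz")["c"].astype(int)
d=(abs(c-b).max(2)>40);n,l,st,ct=cv2.connectedComponentsWithStats(d.astype(np.uint8));print([x.tolist() for x in st[1:] if x[4]>15])
E
```

```text
[-0.2 -0.2  0.2] [ 0.4655 -0.0358  0.2471]
303 265 0.01441420281400726
key [ 0.55594401 -0.22642386  0.13437969] 28
[[233, 214, 6, 4, 21], [103, 222, 125, 198, 7769], [0, 272, 89, 47, 1815], [135, 352, 7, 22, 30], [136, 370, 6, 15, 22], [222, 381, 10, 22, 147], [188, 405, 39, 15, 295], [227, 410, 4, 9, 27], [154, 413, 7, 7, 23], [169, 412, 11, 8, 68]]
```

View pics/w8.png

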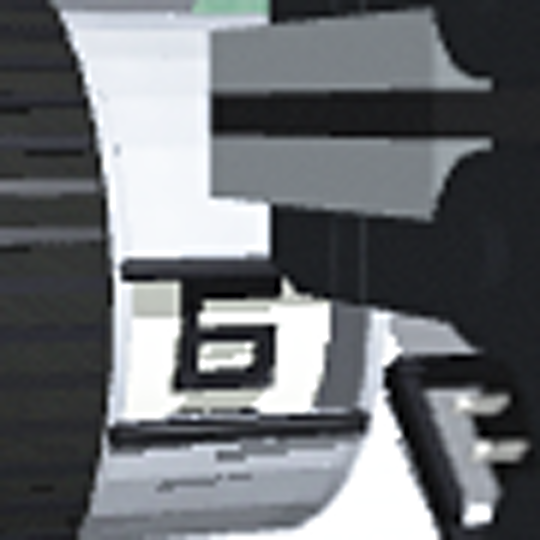

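The 6 is still in the window, at about (225,335), the key is back up, and nothing else moved. I'll hand in.

```bash
python3 -c "
from workcell import robot
print(robot.hand_in())"
```

```text
the job is handed in; nothing more can be done
None
```

The marker is set to 6, the red key has been pressed once all the way down and released, and the job is handed in at about 29 s of the 72 s allowed.

- **Setting the number:** Two fingertip strokes of 36 to 38 mm did it, at readings of about 5–7 N. The first brought the window to 5 and the second to 6, and I lifted the hand off after each. At the start the wheel stood slightly off a whole number, seemingly just below 4; the first stroke settled that.
- **Pressing the key:** I pressed only after seeing 6 squarely in the window. The force reached about 8.5 N at 12–13 mm, where the key meets its stop and the cap's own spring begins. I didn't separately check for a mark on the adapter.
- **Last checks:**
  - The final wrist picture still shows 6, though the hand hides the top right corner of the window there.
  - The key cap reads about 134 mm above the bench in the coarse overhead view. It read about 135.5 mm in the same view at the start, so it is back up.
  - Comparing overhead pictures from before and after, the only changes were the arm with its shadow and a small patch at the number window.
  - The hand was clear of everything, with the wrist force at about zero.

No check failed.

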